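# Start the ultrasonic parts cleaner

### The job

Start a wash in the parts cleaner using only closed fingertips: first push the tank's lid down until it is fully shut, then rock the oblong mains switch fully over by pressing its raised end, then press the round start button all the way down for a moment and let it come back up. Keep to that order, do not press the square drain button, do not lift the lid any further, and leave the loose things on and around the machine where they stand.

Things in the scene. Friction and masses are not known exactly. Their poses are not given: they have to be found in the camera images.
- machine: the ultrasonic parts cleaner, a fixed steel box 220 mm (its x) by 400 mm (its y), 150 mm tall; origin under its centre on the bench, z up, x away from the robot, turned by up to 0.25 rad. Its left part (y from -20 to 200 mm) is the open tank with the hinged lid, its right part (y from -200 to -20 mm) the flat control deck
- deck (a point): centre of the control deck's flat top, 150 mm above the bench. On it stand the rocker, the round button, the square button and a loose socket, in any order, in four places about 104 mm (machine's x) by 84 mm (machine's y) apart; the controls are square to the machine
- lid (a joint): hinge of the lid, rad: 0 fully shut, 0.35 to 0.75 at the start. The lid is a plain steel sheet 212 mm long from hinge to front edge, 220 mm wide, 6 mm thick, with a black tab in the middle of its front edge, 17 mm beyond it. Stiff hinge: it stays where it is left; about 1 to 4 N downwards on its front half pushes it down
- lid_hinge (a point): point on the lid's fixed hinge line, at the middle of its width, on the far (+x) side of the tank, 150 mm above the bench; the hinge line runs along the machine's y and the lid reaches from it towards the machine's -x. When shut, the lid's top face lies 8 mm above this point
- lid_front (a point): middle of the lid's front edge on its top face; moves with the lid
- rocker (a joint): tilt of the mains rocker, rad: 0 off (far end, towards the machine's +x, raised), 0.44 on (far end down against its stop). It starts within 0.03 of off. It stays where it is left; about 2 N on the far end moves it
- rocker_mid (a point): pivot of the mains rocker, 16 mm above the deck, fixed. The rocker is a flat grey oblong plate, 50 mm along the machine's x, 30 mm wide, 8 mm thick, on a black base 64 x 42 x 6 mm; it pivots about the machine's y direction. Off, its far end's top is 25 mm above the deck and its near end's top 14 mm; on, the other way round
- start_button (a joint): travel of the round start button, m: 0 up, 0.006 fully down; a spring pushes it back, 1.2 N at the top and 4.8 N fully down
- start_top (a point): centre of the top of the round start button, a grey disc 38 mm across in a round black collar 52 mm across and 10 mm high; its top is 20 mm above the deck when up, and moves with it
- square_button (a joint): travel of the square button, m: 0 up, 0.006 fully down; same spring as the start button. Not to be pressed
- square_top (a point): centre of the top of the square drain button, a grey 32 x 32 mm key in a square black collar 46 mm wide and 10 mm high; its top is 20 mm above the deck when up
- socket: a bare steel wrench socket, 26 mm across and 34 mm tall, standing loose on the control deck in the place no control has taken; origin at the centre of its underside
- spanner: a loose steel spanner 160 mm long, lying on the bench to the right (-y) of the cleaner; origin under its middle
- sprocket: a loose toothed steel sprocket, 90 mm across, 10 mm high, lying on the bench to the left (+y) of the cleaner; origin at the centre of its underside
- oiler: a loose closed bottle 52 mm across and 130 mm tall, standing to the right (-y) of the cleaner; origin at the centre of its underside
- hub: a loose aluminium wheel hub 54 mm across and 85 mm tall, standing on end to the right of the cleaner; origin at the centre of its underside
- grease: a loose closed jar 70 mm across and 60 mm tall, standing to the left (+y) of the cleaner; origin at the centre of its underside

How it is judged:
On the way, in this order (a step that is already met when the one before it is completed fails the run):
1. the lid is pushed fully shut (value of joint lid below 0.04 rad), for 0.2 s.
2. the mains rocker is fully over to on (value of joint rocker above 0.36 rad), for 0.1 s.
3. the round start button is pressed down (value of joint start_button above 0.0045 m), for 0.1 s.
At the end, for the whole second after the job is handed in: The lid is shut (within 0.04 rad), the rocker is over to on (above 0.36 rad), both buttons are up again (within 1.5 mm), and every loose thing is within 20 mm of where it stood and not tipped (under 0.5 rad) (value of joint lid below 0.04 rad and value of joint rocker above 0.36 rad and value of joint each of start_button, square_button below 0.0015 m and distance of each of socket, spanner, sprocket, oiler, hub, grease from where it was at the start of the episode below 0.02 m and angle between each of socket, spanner, sprocket, oiler, hub, grease's own z axis and vertical below 0.5 rad); the robot touches nothing.
It fails at once if the rocker is switched while the lid is still open (value of joint rocker above 0.22 rad and value of joint lid above 0.06 rad).
It fails at once if the start button is pressed before the rocker is on (value of joint start_button above 0.003 m and value of joint rocker below 0.3 rad).
It fails at once if the square drain button is pressed (value of joint square_button above 0.003 m).
It fails at once if the lid is lifted further open (value of joint lid above 0.82 rad).
It fails at once if a loose thing is lifted, moved more than 20 mm or tipped ((distance of socket from where it was at the start of the episode above 0.02 m or angle between socket's own z axis and vertical above 0.5 rad) or (distance of spanner from where it was at the start of the episode above 0.02 m or angle between spanner's own z axis and vertical above 0.5 rad) or (distance of sprocket from where it was at the start of the episode above 0.02 m or angle between sprocket's own z axis and vertical above 0.5 rad) or (distance of oiler from where it was at the start of the episode above 0.02 m or angle between oiler's own z axis and vertical above 0.5 rad) or (distance of hub from where it was at the start of the episode above 0.02 m or angle between hub's own z axis and vertical above 0.5 rad) or (distance of grease from where it was at the start of the episode above 0.02 m or angle between grease's own z axis and vertical above 0.5 rad)).
It also fails if it takes over 40 s, if anything falls off the work surface, if the arm or the gripper's body presses on something with over 40 N, if the wrist force passes 120 N, or if a joint passes its speed limit or range.

### The arm

A 6-joint arm with a two-finger parallel gripper is mounted at the origin on the work surface. World frame = base frame: x ahead of the robot, y to its left, z up, the work surface at z = 0. Lengths are in m, angles in rad, forces in N, time in s.
With the tool pointing down it reaches from about 0.35 to 0.775 m from the base axis. Payload 5.5 kg.
Tool frame: the origin (TCP) lies between the finger pads; the fingertips stand 8 mm ahead of it and the grasp point (between the pads) lies 11 mm behind it; z points along the fingers, y is the line along which they close (so a half turn about z gives the same grasp; the last joint's range is limited). The gripper opens to 85 mm and grips with 20 to 120 N. Pads are 22 mm wide; open, the fingers measure 114 mm over their backs; the gripper's body (76 mm by 85 mm) begins 54 mm behind the grasp point. The pads swing forward as they close: fully open they stand 13 mm farther back than shut.
Start: joints at [-1.419, 0.313, 0.046, 1.304, 0, 1.431], TCP at [0.165, -0.551, 0.239] pointing down, gripper open.
Joint ranges: [-2.76, 2.76], [-0.86, 1.69], [-1.03, 1.26], [-2.2, 2.34], [-1.47, 1.5], [-3.14, 3.14]. Speed limits (rad/s): [2.57, 2.57, 3.14, 3.14, 3.14, 3.14].

### API

Orientations are given as a unit quaternion [w, x, y, z].
In Python, from workcell import status, vision, job gives the robot as it stands. The module is installed in compiled form; this text tells all that it offers.
- The arm moves only by the tool apply_moves, never from a script. Its argument "moves" is one flat list of numbers, 6 for each row, row after row: the shift along the world's x, y, z in units of 25 mm (1.0 is 25 mm), then the turn, a rotation vector about the world's x, y, z in rad. In form: [x, y, z, rx, ry, rz, x, y, z, rx, ry, rz, ...]. A call has 1 to 20 rows; each row is the pose to reach, as a shift and turn from the pose commanded when the call began; what a row does not reach only later rows make up. A row lasts 1/12 s, in which the tool goes at most 41.7 mm and 7.16 degrees, less where a joint would pass 70% of its speed; a pose out of reach is approached as far as the arm can. A call with a gripper value outside its range is refused whole. "claw" is the opening in per cent of the stroke, from 0 (shut) to 100 (fully open), set as the call begins (left out, the last holds). The fingers move at their own pace and stop on an object; "newtons" is the grip in N (left out, the last holds). Time passes only in rows, so rows that repeat a pose let the fingers close. It gives the time, the measured TCP pose, the force, the opening and the grip force at its end, in the units of the state.
- status.get_state(): the state, without advancing time (a new reading comes with each control period).
- vision.read_camera(name): name is "side" or "top"; returns a dict with "image" (400x640x3 uint8, blue, green, red), "camera_matrix" (3x3 intrinsics, pixels), "camera_from_world" (4x4, takes a point from world to camera coordinates). Camera axes: x right, y down, z forward; pixel columns grow to the right and rows downward; lengths in m; the calibration is good to about 2 mm. A picture is of the moment at which its call begins. There is no depth.
- job.hand_in(): hands the job in; it is judged then, once.
The state is a dict: "clock": time; "joint_pos": joint angles; "qvel": joint speeds; "tau": joint torques, N m; "tcp_pos": TCP position; "orientation": TCP orientation; "wrist_force": force on the tool from outside, world axes, zero at the start; "ft_torque": the same for the moment, N m; "finger_gap": finger opening in m; "grip_force": force on a finger pad.
Only numpy, scipy, OpenCV 4.12 (cv2) and the standard library are available. Lean on these libraries where they do the work, as an engineer would, in place of code of your own. Each camera call takes 0.05 s, during which the arm holds its last target. There are 200 camera calls.

## Working session

There is one attempt and no reset: what is moved stays moved. The work goes in short steps, Python scripts to look and compute and a tool call to move; the robot and the scene stay as the last step left them, time stands still between calls to the robot, and variables do not carry over. Pictures are saved under pics/ and viewed, at most 10 in all, crops included, and the job is handed in when it is done.

Besides the shell and the picture viewer there is one more tool, called after "Emit:" as name(argument=value, ...) on one line, values as JSON. apply_moves: Moves the arm, as the interface text tells. Its arguments: {"type":"object","properties":{"moves":{"type":"array","items":{"type":"number"}},"claw":{"type":"number"},"newtons":{"type":"number"}},"required":["moves"]}

```bash
mkdir -p pics
python3 - <<'E'
from workcell import status, vision
import cv2,numpy as np
for n in("top","side"):
    r=vision.read_camera(n); cv2.imwrite(f"pics/{n}0.png",r["image"]); np.savez(n+".npz",K=r["camera_matrix"],T=r["camera_from_world"]); print(n,r["camera_matrix"].round(1).tolist(),r["camera_from_world"].round(3).tolist())
print(status.get_state())
E
```

```text
top [[438.0, 0.0, 314.9], [0.0, 438.0, 197.1], [0.0, 0.0, 1.0]] [[0.002, -1.0, -0.001, 0.013], [-0.981, -0.002, -0.193, 0.603], [0.193, 0.001, -0.981, 0.996], [0.0, 0.0, 0.0, 1.0]]
side [[407.8, 0.0, 315.3], [0.0, 407.8, 207.0], [0.0, 0.0, 1.0]] [[0.995, -0.103, -0.009, -0.579], [-0.087, -0.782, -0.618, 0.122], [0.057, 0.615, -0.786, 0.976], [0.0, 0.0, 0.0, 1.0]]
{'clock': 0.1, 'joint_pos': array([-1.41863089e+00,  3.13930509e-01,  4.51193499e-02,  1.30358279e+00,
       -1.72487480e-06,  1.43117718e+00]), 'qvel': array([ 0.00134266, -0.00160134,  0.0020781 ,  0.0003765 , -0.00038896,
       -0.00074851]), 'tau': array([ 2.69262200e-03, -4.81724060e+01,  2.99245101e+01,  1.27145709e-02,
       -3.45994056e-05,  1.63412000e-05]), 'tcp_pos': array([ 0.16532073, -0.55028095,  0.238506  ]), 'orientation': array([-7.98791469e-04,  9.89376267e-01,  1.45375254e-01, -5.87345660e-06]), 'wrist_force': array([-0.83960052,  0.07203376,  0.98884445]), 'ft_torque': array([-0.03934769, -0.06330259, -0.02666666]), 'grip_force': 0.0, 'finger_gap': 0.08524780938110087}
```

View pics/top0.png

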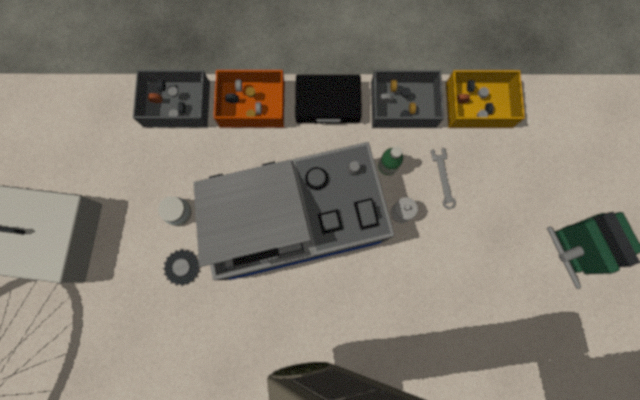

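View pics/side0.png

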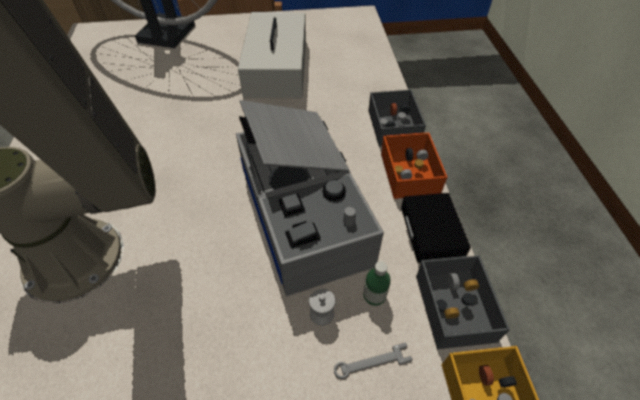

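The top view shows the start button at about (317,178), the socket at (355,168), the square button at (330,221) and the rocker at (367,213). The lid is open on the left of the machine. I'll enlarge this area in both views.

Run:
```python
import cv2
a=cv2.imread("pics/top0.png")[135:285,180:410]; b=cv2.imread("pics/side0.png")[95:295,230:390]
cv2.imwrite("pics/tc.png",cv2.resize(a,None,fx=3.4,fy=3.4,interpolation=2)); cv2.imwrite("pics/sc.png",cv2.resize(b,None,fx=3,fy=3,interpolation=2))
```

```text
(no output)
```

View pics/tc.png

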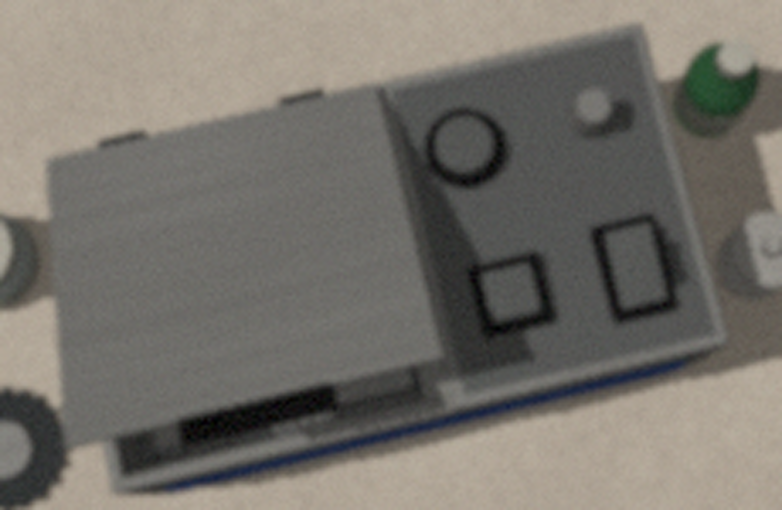

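View pics/sc.png

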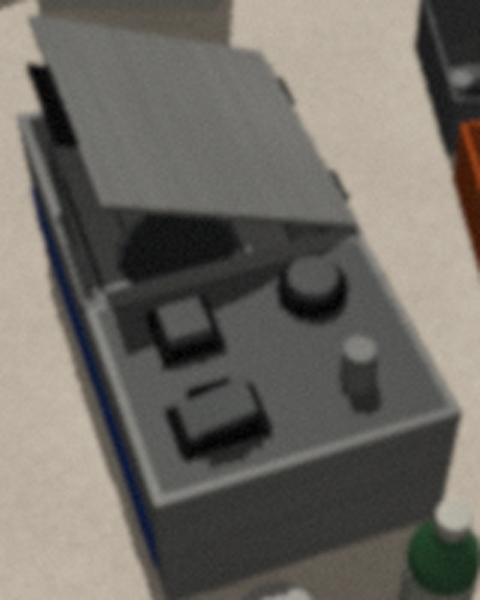

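```bash
cat > h.py <<'E'
import numpy as np
C={n:np.load(f"{n}.npz") for n in("top","side")}
def proj(n,P):
    T=C[n]["T"];q=C[n]["K"]@(T[:3,:3]@np.asarray(P)+T[:3,3]);return q[:2]/q[2]
def W(p,P): # p=x,y,yaw
    c,s=np.cos(p[2]),np.sin(p[2]);return np.array([p[0]+c*P[0]-s*P[1],p[1]+s*P[0]+c*P[1],P[2]])
E
python3 - <<'E'
from h import *
from scipy.optimize import least_squares
t=lambda u,v:(180+u/3.4,135+v/3.4); s=lambda u,v:(230+u/3,95+v/3)
D=.15
obs=[("top",t(642,27),(.11,-.2,D)),("top",t(722,342),(-.11,-.2,D)),("top",t(118,490),(-.11,.2,D)),
("side",s(160,500),(-.11,-.2,D)),("side",s(457,410),(.11,-.2,D)),("side",s(22,117),(-.11,.2,D))]
def lid(q,y,L=.212,h=.008):
    a=q[3];return (q[4]-L*np.cos(a)+h*np.sin(a),y,D+L*np.sin(a)+h*np.cos(a))
lo=[("top",t(440,358),-.02),("top",t(68,443),.2),("side",s(103,205),-.02),("side",s(32,18),.2)]
f=lambda q:np.concatenate([proj(n,W(q,P))-u for n,u,P in obs]+[proj(n,W(q,lid(q,y)))-u for n,u,y in lo]+[[(q[4]-.1)*200]])
r=least_squares(f,[.5,0,.2,.5,.1]);q=r.x;print(q,r.fun.round(1))
import cv2
def back(n,u,z):
    T=C[n]["T"];R=T[:3,:3];d=R.T@np.linalg.inv(C[n]["K"])@[*u,1];o=-R.T@T[:3,3];return o+d*(z-o[2])/d[2]
c,sn=np.cos(q[2]),np.sin(q[2])
for nm,tu,su,zt,zs in[("start",t(467,148),s(315,278),.16,.17),("socket",t(594,104),s(359,349),.184,.184),("square",t(512,294),s(186,322),.16,.17),("rocker",t(636,268),s(220,408),.156,.166)]:
    for n,u,z in(("top",tu,zt),("side",su,zs)):
        w=back(n,u,z);d=w[:2]-q[:2];print(nm,n,w.round(4),"mach",(c*d[0]+sn*d[1]).round(4),(-sn*d[0]+c*d[1]).round(4))
print("lidfront",W(q,lid(q,.09)),"shut",W(q,(q[4]-.212,.09,.158)))
E
```

```text
[0.56135419 0.06214956 0.23406341 0.4082367  0.10585725] [-0.3 -2.2  2.   0.1 -2.7 -0.1 -2.2  1.8  2.2  0.2 -1.1 -1.4  0.6 -0.6
 -1.4  0.7  0.   0.8 -0.5 -0.5  1.2]
start top [0.6247 0.0084 0.16  ] mach 0.0491 -0.067
start side [0.6272 0.0056 0.17  ] mach 0.0509 -0.0703
socket top [ 0.6476 -0.0717  0.184 ] mach 0.0529 -0.1502
socket side [ 0.6462 -0.0722  0.184 ] mach 0.0514 -0.1504
square top [ 0.5299 -0.0202  0.16  ] mach -0.0497 -0.0728
square side [ 0.5319 -0.0248  0.17  ] mach -0.0488 -0.0777
rocker top [ 0.5473 -0.0993  0.156 ] mach -0.0511 -0.1538
rocker side [ 0.5495 -0.0976  0.166 ] mach -0.0486 -0.1527
lidfront [0.45726781 0.12985478 0.24150479] shut [0.43723186 0.12507754 0.158     ]
```

The pose fit gives yaw 0.234, lid angle about 0.41 rad, start button at (0.626, 0.007) and rocker pivot at (0.549, -0.098). Next I close the claw, lift, and swing toward the lid.

Emit:
apply_moves(claw=0, newtons=40, moves=[0, 0, 1.6, 0, 0, 0, 0.5, 1, 3.3, 0, 0, 0.12, 1, 2, 3.3, 0, 0, 0.24, 1.5, 3, 3.3, 0, 0, 0.36, 2, 4.2, 3.3, 0, 0, 0.48, 2.5, 5.3, 3.3, 0, 0, 0.6, 3, 6.4, 3.3, 0, 0, 0.72, 3.5, 7.5, 3.3, 0, 0, 0.84, 4, 8.5, 3.3, 0, 0, 0.96, 4.5, 9.6, 3.3, 0, 0, 1.08, 5, 10.7, 3.3, 0, 0, 1.2, 5.5, 11.8, 3.3, 0, 0, 1.32, 6, 12.9, 3.3, 0, 0, 1.44, 6.4, 13.8, 3.3, 0, 0, 1.54, 6.4, 13.8, 3.3, 0, 0, 1.54])

```text
clock: 1.35
tcp_pos: [0.326, -0.2021, 0.3218]
orientation: [-0.0, 0.606, 0.796, 0.001]
wrist_force: [-1.1, -0.3, 0.2]
finger_gap: -0.0003
grip_force: 0.0
```

Emit:
apply_moves(moves=[0.5, 1, 0, 0, 0, 0.12, 1, 2, 0, 0, 0, 0.24, 1.5, 3, 0, 0, 0, 0.36, 2, 4.2, 0, 0, 0, 0.48, 2.5, 5.3, 0, 0, 0, 0.6, 3, 6.4, 0, 0, 0, 0.72, 3.5, 7.5, 0, 0, 0, 0.84, 4, 8.5, 0, 0, 0, 0.96, 4.5, 9.6, 0, 0, 0, 1.08, 5, 10.7, 0, 0, 0, 1.2, 5.5, 11.8, 0, 0, 0, 1.32, 6, 12.9, 0, 0, 0, 1.44, 6.44, 13.56, 0, 0, 0, 1.535, 6.44, 13.56, 0, 0, 0, 1.535, 6.44, 13.56, 0, 0, 0, 1.535])

```text
clock: 2.6
tcp_pos: [0.4865, 0.1336, 0.3209]
orientation: [-0.001, -0.112, 0.994, -0.0]
wrist_force: [-0.1, -0.5, -0.9]
finger_gap: -0.0001
grip_force: 0.0
```

Emit:
apply_moves(moves=[0, 0, -1, 0, 0, 0, 0, 0, -1.8, 0, 0, 0, 0, 0, -2.4, 0, 0, 0, 0, 0, -2.7, 0, 0, 0, 0, 0, -3, 0, 0, 0, 0, 0, -3.3, 0, 0, 0, 0, 0, -3.6, 0, 0, 0, 0, 0, -3.9, 0, 0, 0, 0, 0, -4.2, 0, 0, 0, 0, 0, -4.5, 0, 0, 0, 0, 0, -4.8, 0, 0, 0, 0, 0, -5.1, 0, 0, 0, 0, 0, -5.3, 0, 0, 0, 0, 0, -5.5, 0, 0, 0, 0, 0, -5.7, 0, 0, 0, 0, 0, -5.85, 0, 0, 0, 0, 0, -6, 0, 0, 0, 0, 0, -6, 0, 0, 0])

```text
clock: 4.1
tcp_pos: [0.4862, 0.1333, 0.1711]
orientation: [-0.0, -0.112, 0.994, 0.0]
wrist_force: [0.6, 0.0, -0.1]
finger_gap: 0.0
grip_force: 0.0
```

Emit:
apply_moves(moves=[0, 0, -0.08, 0, 0, 0, 0, 0, -0.16, 0, 0, 0, 0, 0, -0.22, 0, 0, 0, 0, 0, -0.28, 0, 0, 0, 0, 0, -0.32, 0, 0, 0, 0, 0, -0.32, 0, 0, 0, 0, 0, -0.32, 0, 0, 0])

```text
clock: 4.68
tcp_pos: [0.4865, 0.1333, 0.1659]
orientation: [0.001, -0.112, 0.994, -0.0]
wrist_force: [-4.8, -0.8, 15.0]
finger_gap: 0.0
grip_force: 7.3
```

Run:
```python
from workcell import status, vision
import cv2
r=vision.read_camera("side")["image"]; cv2.imwrite("pics/s1.png",cv2.resize(r[60:310,150:470],None,fx=2.4,fy=2.4,interpolation=2))
print(status.get_state()["wrist_force"])
```

```text
[-5.86382081 -1.35770956 14.11481004]
```

View pics/s1.png

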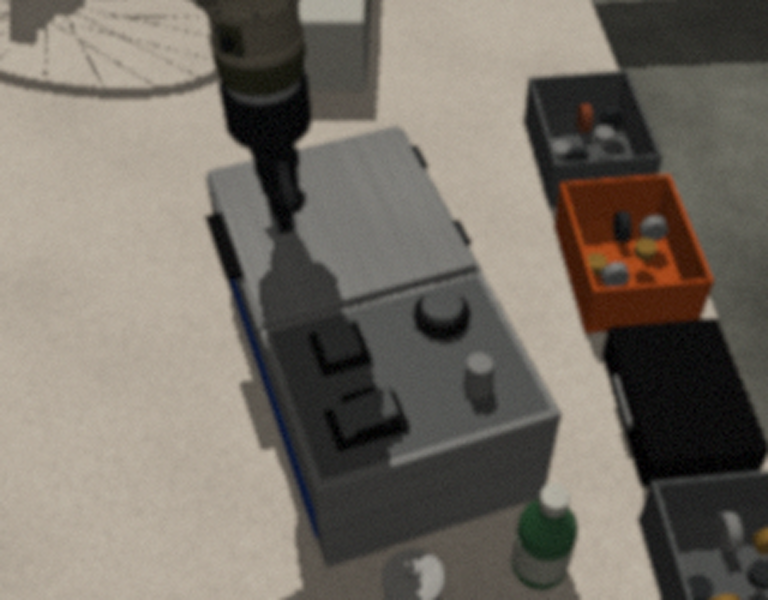

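The lid is shut: it lies flat in the picture and I read 15 N against its stop. Next I lift and move over the rocker's far end.

Emit:
apply_moves(moves=[0, 0, 1.2, 0, 0, 0, 0, 0, 2.4, 0, 0, 0, 0.45, -1, 2.6, 0, 0, 0, 0.9, -2.2, 2.6, 0, 0, 0, 1.35, -3.5, 2.6, 0, 0, 0, 1.8, -4.7, 2.6, 0, 0, 0, 2.3, -6, 2.6, 0, 0, 0, 2.8, -7.2, 2.6, 0, 0, 0, 3.2, -8.4, 2.6, 0, 0, 0, 3.46, -9.04, 2.6, 0, 0, 0, 3.46, -9.04, 2.2, 0, 0, 0, 3.46, -9.04, 2, 0, 0, 0, 3.46, -9.04, 2, 0, 0, 0])

```text
clock: 5.82
tcp_pos: [0.5715, -0.0916, 0.2118]
orientation: [-0.002, -0.113, 0.994, 0.001]
wrist_force: [-0.6, 0.5, 0.1]
finger_gap: -0.0002
grip_force: 0.0
```

Run:
```python
from workcell import status, vision
import cv2
r=vision.read_camera("side")["image"]; cv2.imwrite("pics/s2.png",cv2.resize(r[120:310,220:420],None,fx=3,fy=3,interpolation=2))
print(status.get_state()["tcp_pos"])
```

```text
[ 0.57169694 -0.09122507  0.21263099]
```

View pics/s2.png

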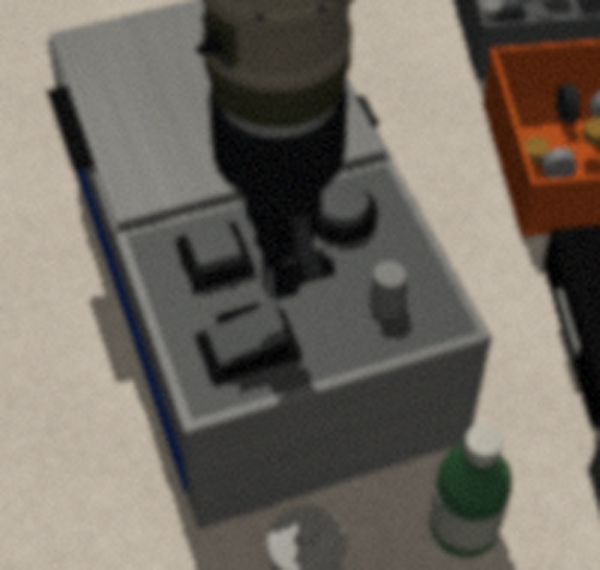

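The fingertips, at crop (290,285), hang just above the rocker's far end. I'll push it down.

Emit:
apply_moves(moves=[0, 0, -0.5, 0, 0, 0, 0, 0, -0.8, 0, 0, 0, 0, 0, -1, 0, 0, 0, 0, 0, -1.1, 0, 0, 0, 0, 0, -1.2, 0, 0, 0, 0, 0, -1.3, 0, 0, 0, 0, 0, -1.4, 0, 0, 0, 0, 0, -1.5, 0, 0, 0, 0, 0, -1.6, 0, 0, 0, 0, 0, -1.6, 0, 0, 0])

```text
clock: 6.7
tcp_pos: [0.5736, -0.0928, 0.174]
orientation: [0.001, -0.112, 0.994, -0.0]
wrist_force: [0.8, 0.9, 2.3]
finger_gap: 0.0
grip_force: 0.8
```

Emit:
apply_moves(moves=[0, 0, -0.08, 0, 0, 0, 0, 0, -0.16, 0, 0, 0, 0, 0, -0.22, 0, 0, 0, 0, 0, -0.28, 0, 0, 0, 0, 0, -0.28, 0, 0, 0, 0, 0, -0.28, 0, 0, 0])

```text
clock: 7.2
tcp_pos: [0.5738, -0.0929, 0.1729]
orientation: [0.003, -0.112, 0.994, -0.001]
wrist_force: [-8.3, 3.8, 32.4]
finger_gap: 0.0003
grip_force: 15.0
```

The rocker is against its stop: 32 N with the tip at z = 0.165. Next is the start button.

Emit:
apply_moves(moves=[0, 0, 1, 0, 0, 0, 0, 0, 2, 0, 0, 0, 0.5, 1, 2, 0, 0, 0, 1, 2, 2, 0, 0, 0, 1.5, 3, 2, 0, 0, 0, 2.08, 4, 2, 0, 0, 0, 2.08, 4, 2, 0, 0, 0, 2.08, 4, 2, 0, 0, 0])

```text
clock: 7.87
tcp_pos: [0.6247, 0.0083, 0.216]
orientation: [-0.001, -0.114, 0.994, -0.0]
wrist_force: [0.3, -0.5, 0.2]
finger_gap: 0.0002
grip_force: 0.0
```

Run:
```python
from workcell import status, vision
import cv2
r=vision.read_camera("side")["image"]; cv2.imwrite("pics/s3.png",cv2.resize(r[120:310,220:420],None,fx=3,fy=3,interpolation=2))
print(status.get_state()["tcp_pos"])
```

```text
[0.62430327 0.00735912 0.21604161]
```

View pics/s3.png

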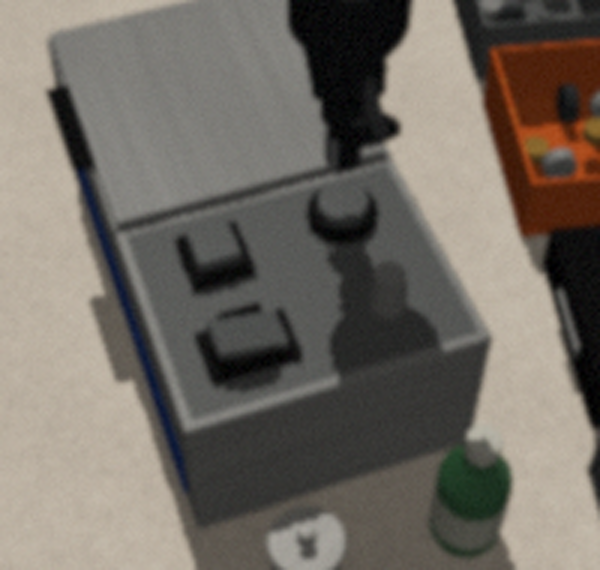

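Run:
```python
from workcell import vision
import cv2,numpy as np
s=vision.read_camera("side")["image"]; t=vision.read_camera("top")["image"]
f=lambda im,x,y:cv2.resize(im[y-25:y+25,x-30:x+30],None,fx=6,fy=6,interpolation=2)
a=np.vstack([np.hstack([f(cv2.imread("pics/side0.png"),303,231),f(s,303,231)]),np.hstack([f(cv2.imread("pics/top0.png"),367,213),f(t,367,213)])])
cv2.imwrite("pics/cmp.png",np.clip(a*1.6,0,255).astype("uint8")[:600])
```

```text
(no output)
```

View pics/cmp.png

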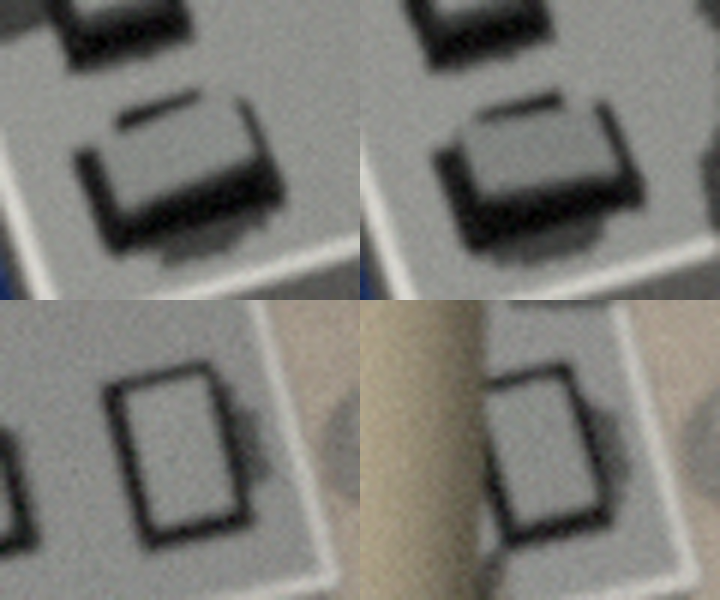

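The right-hand crops show the near end raised and the far end down, so the rocker is on. Now I press start.

Emit:
apply_moves(moves=[0.03, 0, -0.7, 0, 0, 0, 0.03, 0, -1.3, 0, 0, 0, 0.03, 0, -1.5, 0, 0, 0, 0.03, 0, -1.6, 0, 0, 0, 0.03, 0, -1.7, 0, 0, 0, 0.03, 0, -1.78, 0, 0, 0, 0.03, 0, -1.84, 0, 0, 0, 0.03, 0, -1.84, 0, 0, 0])

```text
clock: 8.68
tcp_pos: [0.6257, 0.0067, 0.1722]
orientation: [0.001, -0.112, 0.994, -0.001]
wrist_force: [-2.7, -2.7, 5.5]
finger_gap: -0.0002
grip_force: 2.3
```

Emit:
apply_moves(moves=[0, 0, -0.1, 0, 0, 0, 0, 0, -0.15, 0, 0, 0, 0, 0, -0.15, 0, 0, 0, 0, 0, -0.15, 0, 0, 0])

```text
clock: 9.02
tcp_pos: [0.6259, 0.0067, 0.1717]
orientation: [0.002, -0.112, 0.994, -0.001]
wrist_force: [-9.7, -2.2, 21.2]
finger_gap: 0.0
grip_force: 10.4
```

The button is fully down, bottomed out at 21 N. I'll retreat straight up.

Emit:
apply_moves(moves=[0, 0, 0.6, 0, 0, 0, 0, 0, 1.6, 0, 0, 0, 0, 0, 3, 0, 0, 0, 0, 0, 4.5, 0, 0, 0, 0, 0, 5, 0, 0, 0, 0, 0, 5, 0, 0, 0, 0, 0, 5, 0, 0, 0, 0, 0, 5, 0, 0, 0])

```text
clock: 9.68
tcp_pos: [0.6255, 0.0074, 0.291]
orientation: [-0.0, -0.112, 0.994, 0.0]
wrist_force: [-0.6, 0.4, -0.2]
finger_gap: -0.0002
grip_force: 0.0
```

Run:
```python
from workcell import vision
import cv2
r=vision.read_camera("side")["image"]; cv2.imwrite("pics/s4.png",cv2.resize(r[80:330,190:450],None,fx=2.4,fy=2.4,interpolation=2))
```

```text
(no output)
```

View pics/s4.png

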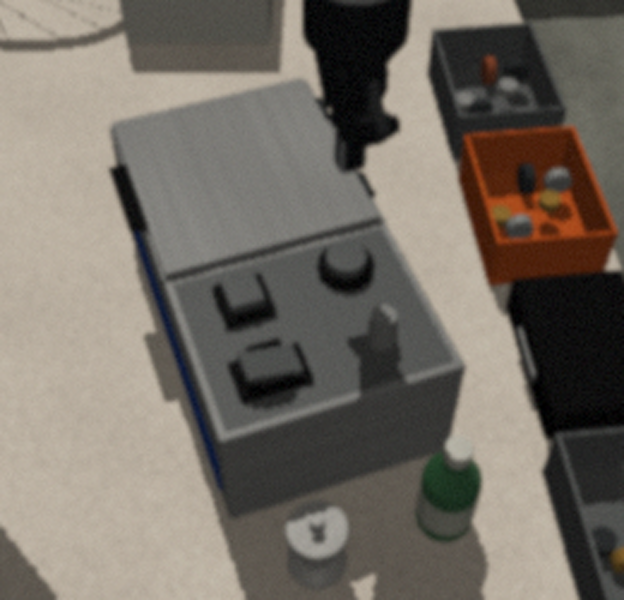

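The lid is shut, the rocker is on, the start button is back up, the socket is standing where it was, and the arm is clear. I'm handing in.

```bash
python3 -c "
from workcell import job
print(job.hand_in())"
```

```text
the job is handed in; nothing more can be done
None
```

I pushed the lid shut, rocked the mains switch on, pressed the start button and let it back up, in that order, and handed the job in at about 10 s; it returned no verdict.

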